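# Hang the ring spanner on the carousel's free hook

## Task

Put the loose ring spanner away on the spanner carousel. First turn the carousel until its one empty hook points to the front edge of the bench, towards you; then hang the spanner by its ring on that hook and let go, so that it hangs there securely, handle down, with the hook still at the front. Leave the mug, the tape measure and the sharpening stone where they are.

Things in the scene. Friction and masses are not known exactly. Their poses are not given: they have to be found in the camera images.
- spanner: Loose ring spanner, 150 mm long, 0.14-0.28 kg, lying flat: bright steel ring at one end, short 15 mm wide neck, red handle (20 mm wide, 13 mm thick, from x = -75 to +22 mm; 24 mm wide guard at x = 14 to 22). Origin: middle of its length, on the underside. x axis: along it, towards the ring; z: across its flat faces, up as it lies. Centre of mass within 10 mm of the origin.
- spanner_ring (a point): Centre of the loose spanner's ring (outside 40 mm, bore 22 mm, 13 mm thick): 55 mm along the spanner's x axis from its origin, at half its thickness (6.5 mm). Same axes as the spanner; the bore runs along z.
- carousel_stand: Fixed foot (164 mm across, 16 mm high) and post of the spanner carousel; origin on its axis at bench height, axes as the world's (-x: front edge). On it turn a 40 mm hub with five hooks 72 degrees apart, four carrying red-handled spanners (within 50 mm of the axis), and above the hooks a clear round tray, 248 mm across, 252 to 268 mm high: a gripper must come in under its edge, tilted.
- carousel (a joint): Turn of hub, hooks, tray and knob together, rad, counter-clockwise seen from above; at 0 or any full turn (6.28) the empty hook points straight to the front (-x). It turns both ways without a stop in the range needed and stays where it is left (friction 0.12 N m).
- free_hook_tip (a point): Tip of the empty hook (yellow, 8 mm ball end), 88 mm from the carousel's axis, 206 mm above the bench, 46 mm below the tray. The hook is a 6 mm steel wire that runs straight outwards from the hub and rises all the way: 23 degrees above level on its inner part (the seat, out to 50 mm from the axis), 36 degrees from 57 mm to the tip.
- free_hook_root (a point): Middle of the empty hook's wire where it leaves the hub, 20 mm from the carousel's axis, 167 mm above the bench. Its x axis points inwards, along the hook from tip to axis as seen from above; z up; it turns with the carousel.
- knob_top (a point): Centre of the top of the black fluted turning knob, on the carousel's axis, 308 mm above the bench. The knob is 44 mm in diameter and 36 mm tall and stands 16 mm above the tray's floor; sockets up to 280 mm high stand in the tray 84 mm or more from the axis.
- mug: Bystander: white pottery mug with a blue pattern, 109 mm across, 106 mm tall, standing on a cork coaster at the back right, behind the spanner. Origin under it.
- tape_measure: Bystander: grey pocket tape measure, 44 x 57 x 33 mm, on the cloth between the carousel and the robot. Origin under its middle.
- oilstone: Bystander: grey sharpening stone, 30 x 105 x 20 mm, flat on the cloth in front of the spanner and the carousel. Origin under its middle; y axis along it.

How it is judged (in metres and radians):
On the way, in this order (a step that is already met when the one before it is completed fails the run):
1. the empty hook points to the front edge of the bench (within 30 degrees of straight to the front) and the carousel has stopped (x of free_hook_tip in the frame of carousel_stand below -0.0762 m and velocity of joint carousel between -0.05 and 0.05 rad/s), for 0.3 s.
2. the spanner has been picked up off the bench (height (world z) of spanner above 0.06 m), for 0.2 s.
At the end, for the whole second after the job is handed in: The spanner hangs on the empty hook, at most swinging slightly (below 0.2 m/s, 2 rad/s), ring up, within 23 degrees of vertical; its ring centre lies between hook root and tip, within 12 mm sideways and -22 to +28 mm of the root in height; the hook still points within 40 degrees of the front (x of spanner_ring in the frame of free_hook_root between -0.062 and 0.003 m and y of spanner_ring in the frame of free_hook_root between -0.012 and 0.012 m and z of spanner_ring in the frame of free_hook_root between -0.022 and 0.028 m and angle between spanner's own x axis and vertical below 0.4 rad and x of free_hook_tip in the frame of carousel_stand below -0.0674 m and linear speed of spanner below 0.2 m/s and angular speed of spanner below 2 rad/s); the robot touches nothing.
It fails at once if the mug has been pushed more than 30 mm from its place (distance of mug from where it was at the start of the episode above 0.03 m).
It fails at once if the tape measure has been pushed more than 30 mm from its place (distance of tape_measure from where it was at the start of the episode above 0.03 m).
It fails at once if the sharpening stone has been pushed more than 30 mm from its place (distance of oilstone from where it was at the start of the episode above 0.03 m).
It fails at once if the spanner has fallen off the bench (height (world z) of spanner below -0.1 m).
It also fails if it takes over 70 s, if anything falls off the work surface, if the arm or the gripper's body presses on something with over 40 N, if the wrist force passes 120 N, or if a joint passes its speed limit or range.

## Robot

A 6-joint arm with a two-finger parallel gripper is mounted at the origin on a cart in front of the work surface, level with it; the furniture and walls round the work are solid. World frame = base frame: x ahead of the robot, y to its left, z up, the work surface at z = 0. Lengths are in mm, angles in rad, forces in N, time in s.
With the tool pointing down it reaches from about 350 to 975 mm from the base axis. Payload 4.9 kg.
Tool frame: the origin (TCP) lies on the mounting face of the last link; the fingertips stand 173 mm ahead of it and the grasp point (between the pads) lies 155 mm ahead of it (manip.finger_overhang is the distance from the TCP to the fingertips, in mm); z points along the fingers, y is the line along which they close (so a half turn about z gives the same grasp; the last joint's range is limited). The gripper opens to 85 mm and grips with 20 to 120 N. Pads are 22 mm wide; open, the fingers measure 114 mm over their backs; the gripper's body (76 mm by 85 mm) begins 54 mm behind the grasp point. The pads swing forward as they close: fully open they stand 13 mm farther back than shut.
Start: joints at [-1.24, 0.053, 1.613, -0, 1.476, -0.119], TCP at [271.733, -562.818, 404.704] pointing down, gripper open.
Joint ranges: [-3.01, 3.01], [-1.01, 2.22], [0.06, 2.58], [-1.02, 4.17], [0.09, 2.62], [-3.14, 3.14]. Speed limits (rad/s): [2.57, 2.57, 3.14, 3.14, 3.14, 3.14].

## Interface

Orientations are given as a 3x3 rotation matrix whose columns are the frame's x, y, z axes.
In Python, from plant import manip gives the robot as it stands.
- The arm moves only by the tool arm_command, never from a script. Its argument "plan" is a list of rows, each an object of numbers: "x", "y", "z": the shift along the tool's x, y, z in mm; "twist": the turn about the tool's z in degrees. In form: [{"x": .., "y": .., "z": .., "twist": ..}, ...]. A call has 1 to 10 rows; each row shifts and turns the commanded pose from where the row before left it, along the tool's axes as they then stand; what a row does not reach is not made up. A row lasts 1/10 s, in which the tool goes at most 50 mm and 8.59 degrees, less where a joint would pass 70% of its speed; a pose out of reach is approached as far as the arm can. A call with a gripper value outside its range is refused whole. "fingers" is the closure, from 0 (fully open) to 1 (shut), set as the call begins (left out, the last holds). The fingers move at their own pace and stop on an object; "grip_force" is the grip in N (left out, the last holds). Time passes only in rows, so rows that do not move let the fingers close. It gives the time, the measured TCP pose, the force, the opening and the grip force at its end, in the units of the state.
- manip.get_obs(): the state, without advancing time (a new reading comes with each control period).
- manip.read_camera(name): name is "side" or "top"; returns (picture, depth): 480x640x3 uint8, red, green, blue; 480x640 float32, mm along the optical axis (not along the pixel's ray), 0 where there is no reading.
- manip.camera_model(name): a dict with "camera_matrix" (3x3 intrinsics, pixels), "rvec" (rotation vector, rad) and "tvec" (3), from world to camera coordinates, as OpenCV has them. Camera axes: x right, y down, z forward; pixel columns grow to the right and rows downward; lengths in mm; the calibration is good to about 2 mm. A picture is of the moment at which its call begins. camera_model takes no time and is no camera call.
- manip.hand_in(): hands the job in; it is judged then, once.
The state is a dict: "time_s": time; "q": joint angles; "joint_velocities": joint speeds; "joint_torque": joint torques, N m; "ee_pos": TCP position; "orientation": TCP orientation; "wrist_force": force on the tool from outside, world axes, zero at the start; "moment": the same for the moment, N m; "width": finger opening in mm; "grasp_force": force on a finger pad.
Only numpy, scipy, OpenCV 4.12 (cv2) and the standard library are available. Lean on these libraries where they do the work, as an engineer would, in place of code of your own. Each camera call takes 0.05 s, during which the arm holds its last target. There are 200 camera calls.

## Working session

There is one attempt and no reset: what is moved stays moved. The work goes in short steps, Python scripts to look and compute and a tool call to move; the robot and the scene stay as the last step left them, time stands still between calls to the robot, and variables do not carry over. Pictures are saved under pics/ and viewed, at most 10 in all, crops included, and the job is handed in when it is done.

Besides the shell and the picture viewer there is one more tool, called after "Request:" in YAML: its name, and indented under it one key for each argument. arm_command: Moves the arm, as the interface text tells. Its arguments: {"type":"object","properties":{"plan":{"type":"array"},"fingers":{"type":"number"},"grip_force":{"type":"number"}},"required":["plan"]}

```bash
ls; mkdir -p pics
cat > h.py <<'E'
import numpy as np,cv2
from plant import manip
def cam(n):
    m=manip.camera_model(n);K=np.array(m["camera_matrix"],float);R=cv2.Rodrigues(np.array(m["rvec"],float))[0];t=np.array(m["tvec"],float).ravel();return K,R,t
def cloud(n,d):
    K,R,t=cam(n);v,u=np.mgrid[0:480,0:640]
    p=np.stack([(u-K[0,2])/K[0,0]*d,(v-K[1,2])/K[1,1]*d,d],-1)
    return (p-t)@R
def look(n,save=None):
    im,d=manip.read_camera(n)
    if save: cv2.imwrite("pics/"+save,im[:,:,::-1])
    return im,d,cloud(n,d)
E
python3 - <<'E'
from h import *
for n in("top","side"):
    im,d,P=look(n,n+"0.png");np.savez("/tmp/"+n,im=im,P=P,d=d)
    K,R,t=cam(n);print(n,K.round(1).tolist(),(-R.T@t).round(),R.round(3).tolist())
print(manip.get_obs())
E
```

```text
pics
top [[564.0, 0.0, 315.3], [0.0, 564.0, 234.6], [0.0, 0.0, 1.0]] [ 265. -228. 1445.] [[0.03, -1.0, -0.002], [-0.979, -0.029, -0.203], [0.203, 0.008, -0.979]]
side [[553.7, 0.0, 324.5], [0.0, 553.7, 240.4], [0.0, 0.0, 1.0]] [   90. -1201.   842.] [[0.921, -0.39, 0.001], [-0.205, -0.487, -0.849], [0.331, 0.782, -0.529]]
{'time_s': 0.1, 'q': array([-1.24002954e+00,  5.33346600e-02,  1.61409135e+00, -2.31939384e-05,
        1.47600561e+00, -1.18999588e-01]), 'joint_velocities': array([-0.00080265,  0.00072893, -0.00207371,  0.00034025, -0.0002519 ,
       -0.00027204]), 'joint_torque': array([-4.05190463e-06, -3.94904566e+01, -3.71362567e+01, -1.58281491e-04,
        3.95813418e-03, -1.32842200e-05]), 'ee_pos': array([ 271.64812393, -562.63335667,  403.59753023]), 'orientation': array([[ 9.00547793e-01,  4.34756586e-01, -6.19073456e-04],
       [ 4.34756983e-01, -9.00546149e-01,  1.73177559e-03],
       [ 1.95396626e-04, -1.82869319e-03, -9.99998309e-01]]), 'wrist_force': array([-0.50754279, -0.15018031, -0.21114016]), 'moment': array([0.03130471, 0.01542529, 0.00110455]), 'grasp_force': 0.0, 'width': 85.59925486180386}
```

View pics/top0.png

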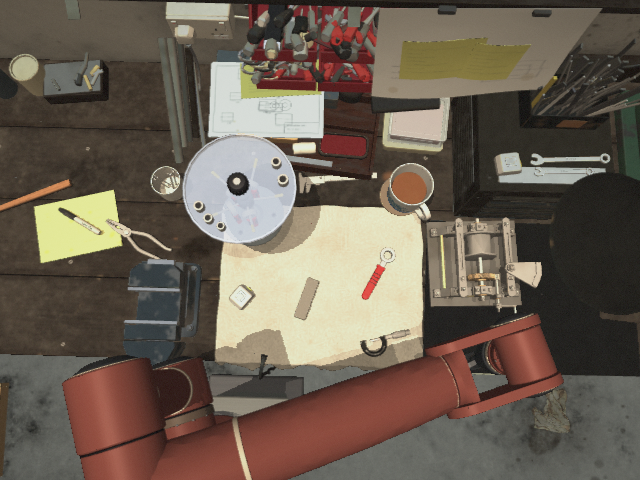

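View pics/side0.png

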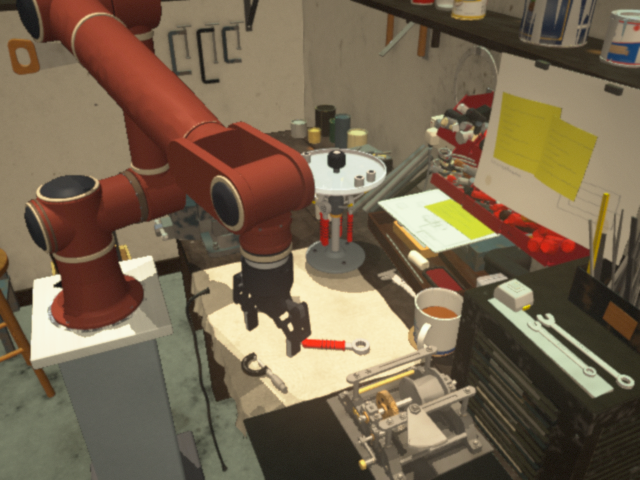

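The top view shows the knob at (237,183), the spanner from (366,298) to its ring at (387,256), and the mug at (408,188). The side view shows the carousel at about (335,210). Next I'll measure positions and zoom in to find the empty hook.

Run:
```python
from h import *
z=np.load("/tmp/top.npz");P=z["P"];im=z["im"].astype(int)
def blob(m): 
    q=P[m];return q.mean(0).round(1),len(q)
yy,xx=np.mgrid[0:480,0:640]
red=(im[...,0]>120)&(im[...,1]<80)&(yy>240)&(yy<305)&(xx>350)&(xx<410)
q=P[red];c=q.mean(0);u=np.linalg.svd(q[:,:2]-c[:2],full_matrices=False)[2][0];print("handle",c,u,((q[:,:2]-c[:2])@u).min(),((q[:,:2]-c[:2])@u).max())
# ring: points higher than cloth
box=(yy>240)&(yy<305)&(xx>350)&(xx<410)&(P[...,2]>6)&(P[...,2]<25)
q=P[box];c2=q.mean(0);s=(q[:,:2]-c[:2])@u;print("all",c2,s.min(),s.max())
for e in(s.min(),s.max()):print(c[:2]+u*e)
k=P[175:192,228:247].reshape(-1,3);k=k[k[:,2]>295];print("knob",k.mean(0),k.min(0),k.max(0))
for n,(a,b,c_,d_) in {"tape":(285,310,228,256),"stone":(275,322,292,322),"mug":(160,222,380,436)}.items():
    q=P[a:b,c_:d_].reshape(-1,3);q=q[(q[:,2]>12)&(q[:,2]<130)];print(n,q.mean(0).round(),q.min(0).round(),q.max(0).round())
z=np.load("/tmp/side.npz");im2=z["im"][140:280,290:400];
cv2.imwrite("pics/c1.png",cv2.resize(im2,None,fx=5,fy=5,interpolation=cv2.INTER_CUBIC)[:600,:,::-1])
```

```text
handle [ 444.66942443 -365.21829626   36.5648758 ] [-0.8375856   0.54630611] -43.49208408316514 225.32992202438882
all [ 467.32413749 -379.34576042   11.86390399] -135.8451810746225 68.6364893774396
[ 558.45139142 -439.43134908]
[ 387.18048955 -327.72176255]
knob [606.12887515 -51.10812516 309.6600987 ] [ 265.15388143 -227.98701303  296.08899316] [ 626.249258    -30.43740266 1445.39985897]
tape [395. -35.  29.] [363. -65.  12.] [425.  -4.  43.]
stone [ 395. -198.   22.] [ 343. -227.   13.] [ 450. -169.   30.]
mug [ 672. -453.   75.] [ 598. -504.   12.] [ 730. -393.  118.]
```

View pics/c1.png

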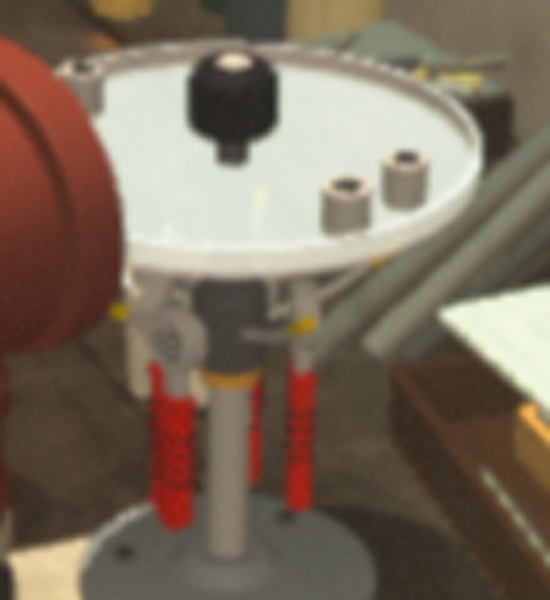

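The crop shows yellow hook tips at side pixels (366,192), (350,205) and (314,202), and spanners hanging at left-front, right and behind. I'll fit the hook angles by projecting the five tips, and redo the measurements without the pixels that have no depth.

Run:
```python
from h import *
z=np.load("/tmp/top.npz");P=z["P"];im=z["im"].astype(int);d=z["d"]
yy,xx=np.mgrid[0:480,0:640]
box=(yy>240)&(yy<305)&(xx>355)&(xx<402)&(d>0)
red=box&(im[...,0]>120)&(im[...,1]<80)&(P[...,2]<40)
q=P[red];c=q.mean(0);u=np.linalg.svd(q[:,:2]-c[:2],full_matrices=False)[2][0];u*=np.sign(u[0]);s=(q[:,:2]-c[:2])@u;print("handle",c,u,s.min(),s.max())
b=box&(P[...,2]>8)&(P[...,2]<25);q=P[b];s=(q[:,:2]-c[:2])@u;w=(q[:,:2]-c[:2])@[-u[1],u[0]];ok=abs(w)<25;print("all",s[ok].min(),s[ok].max(),ok.sum())
r=ok&(s>s[ok].max()-40);print("ring",q[r].mean(0),w[r].min(),w[r].max())
k=P[(P[...,2]>300)&(P[...,2]<320)&(abs(xx-237)<14)&(abs(yy-183)<14)&(d>0)];print("knob",k.mean(0),k.min(0),k.max(0))
K,R,t=cam("side");ax=(k.min(0)+k.max(0))/2
def pr(p): return cv2.projectPoints(np.array(p,float).reshape(-1,3),cv2.Rodrigues(R)[0],t,K,None)[0].reshape(-1,2).round(1)
for th in range(0,360,12): # world dir angle of hook
    a=np.radians(th);print(th,pr([[ax[0]+88*np.cos(a),ax[1]+88*np.sin(a),206]])[0],end=" ")
print()
for v,u_ in((192,366),(205,350),(202,314)):
    print(z and np.load("/tmp/side.npz")["P"][v-1:v+2,u_-1:u_+2].reshape(-1,3).round().tolist()[::2])
```

```text
handle [ 447.54935293 -367.41986765   13.96324505] [ 0.8846387  -0.46627714] -53.034800802022374 39.6756105713229
all -61.31445120458453 100.56811845734906 445
ring [ 515.97839543 -404.31637129   14.14420951] -19.57722744690085 20.21359629014574
knob [609.32753066 -50.27422334 306.04743299] [588.45576146 -71.49680546 300.0284051 ] [632.36345678 -28.66336965 313.54742158]
0 [367.4 184.2] 12 [363.6 181.5] 24 [358.7 179.2] 36 [353.  177.4] 48 [346.6 176.1] 60 [339.9 175.4] 72 [333.  175.4] 84 [326.3 175.9] 96 [319.9 177.1] 108 [314.2 178.8] 120 [309.3 181. ] 132 [305.5 183.7] 144 [303.  186.7] 156 [301.9 189.9] 168 [302.2 193.1] 180 [304.1 196.4] 192 [307.5 199.4] 204 [312.3 202. ] 216 [318.3 204.2] 228 [325.1 205.7] 240 [332.6 206.5] 252 [340.2 206.6] 264 [347.7 205.9] 276 [354.5 204.5] 288 [360.5 202.5] 300 [365.3 199.9] 312 [368.7 197. ] 324 [370.7 193.8] 336 [371.1 190.5] 348 [369.9 187.3] 
[[630.0, -169.0, 255.0], [636.0, -169.0, 254.0], [685.0, -70.0, 195.0], [860.0, 270.0, -2.0], [810.0, 161.0, 59.0]]
[[608.0, -130.0, 206.0], [609.0, -140.0, 211.0], [609.0, -133.0, 205.0], [607.0, -133.0, 202.0], [610.0, -138.0, 204.0]]
[[537.0, -74.0, 202.0], [642.0, 177.0, 58.0], [539.0, -74.0, 199.0], [536.0, -75.0, 197.0], [543.0, -71.0, 194.0]]
```

Run:
```python
from h import *
z=np.load("/tmp/side.npz");P=z["P"];im=z["im"].astype(int);d=z["d"]
yy,xx=np.mgrid[0:480,0:640]
red=(im[...,0]>110)&(im[...,1]<70)&(im[...,2]<70)&(xx>314)&(xx<365)&(yy>195)&(yy<250)&(d>0)
n,l=cv2.connectedComponents(red.astype(np.uint8))
for i in range(1,n):
    m=l==i
    if m.sum()>8:
        c=np.median(P[m],0);v=c[:2]-[609.5,-50.5];print(xx[m].mean().round(),yy[m].mean().round(),m.sum(),c.round(),np.hypot(*v).round(),np.degrees(np.arctan2(v[1],v[0])).round()%360)
cv2.imwrite("pics/c2.png",cv2.resize(z["im"][180:260,300:385],(800,753),interpolation=cv2.INTER_CUBIC)[:600,:,::-1])
```

```text
324.0 231.0 195 [571. -64. 101.] 41.0 199.0
350.0 228.0 122 [642. -66.  95.] 36.0 335.0
340.0 226.0 35 [636. -23.  78.] 38.0 46.0
```

View pics/c2.png

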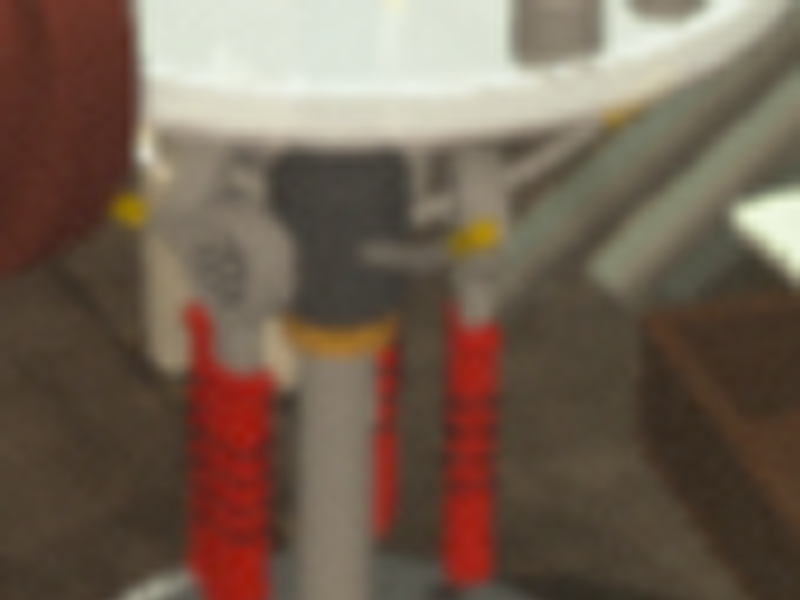

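The spanners hang at about 199°, 335° and 46°, and the fourth is hidden at about 126°. So the empty hook is the one whose tip is at side pixel (350.6,205), pointing at about 269°. It needs about 89° clockwise seen from above, which is +89° of twist. I'll go above the knob first.

Request:
arm_command:
  plan:
    - {"z": -40}
    - {"z": -40}
    - {"z": -40}
    - {"x": 40.5, "y": -24.2}
    - {"x": 40.5, "y": -24.2}
    - {"x": 40.5, "y": -24.2}
    - {"x": 40.5, "y": -24.2}
    - {"x": 40.5, "y": -24.2}
    - {"x": 40.5, "y": -24.2}
    - {"x": 40.5, "y": -24.2}
  fingers: 0

```text
invalid input at $.plan[0]: expected keys x, y, z, twist
```

Request:
arm_command:
  plan:
    - {"x": 40.5, "y": -24.2}
    - {"x": 40.5, "y": -24.2}
    - {"x": 40.5, "y": -24.2}
    - {"x": 40.5, "y": -24.2}
    - {"x": 40.5, "y": -24.2}
    - {"x": 40.5, "y": -24.2}
    - {"x": 0}
    - {"x": 0}

```text
invalid input at $.plan[0]: expected keys x, y, z, twist
```

All four keys are required in each row.

Request:
arm_command:
  plan:
    - {"x": 0, "y": 0, "z": -40, "twist": 0}
    - {"x": 0, "y": 0, "z": -40, "twist": 0}
    - {"x": 0, "y": 0, "z": -40, "twist": 0}
    - {"x": 40.5, "y": -24.2, "z": 0, "twist": 0}
    - {"x": 40.5, "y": -24.2, "z": 0, "twist": 0}
    - {"x": 40.5, "y": -24.2, "z": 0, "twist": 0}
    - {"x": 40.5, "y": -24.2, "z": 0, "twist": 0}
    - {"x": 40.5, "y": -24.2, "z": 0, "twist": 0}
    - {"x": 40.5, "y": -24.2, "z": 0, "twist": 0}
    - {"x": 40.5, "y": -24.2, "z": 0, "twist": 0}
  fingers: 0

```text
time_s: 1.1
ee_pos: [454.0, -285.2, 524.2]
orientation: [[0.901, 0.435, -0.0], [0.435, -0.901, 0.0], [-0.0, -0.0, -1.0]]
wrist_force: [0.5, -0.9, 0.4]
width: 85.4
grasp_force: 0.0
```

Request:
arm_command:
  plan:
    - {"x": 40.5, "y": -24.2, "z": 0, "twist": 0}
    - {"x": 40.5, "y": -24.2, "z": 0, "twist": 0}
    - {"x": 40.5, "y": -24.2, "z": 0, "twist": 0}
    - {"x": 40.5, "y": -24.2, "z": 0, "twist": 0}
    - {"x": 40.5, "y": -24.2, "z": 0, "twist": 0}
    - {"x": 40.5, "y": -24.2, "z": 0, "twist": 0}
    - {"x": 0, "y": 0, "z": 0, "twist": 0}
    - {"x": 0, "y": 0, "z": 0, "twist": 0}

```text
time_s: 1.9
ee_pos: [609.5, -49.6, 523.7]
orientation: [[0.9, 0.437, -0.002], [0.437, -0.9, -0.0], [-0.002, -0.001, -1.0]]
wrist_force: [0.2, 0.2, -0.6]
width: 85.5
grasp_force: 0.0
```

Request:
arm_command:
  plan:
    - {"x": 0, "y": 0, "z": 25, "twist": 0}
    - {"x": 0, "y": 0, "z": 25, "twist": 0}
    - {"x": 0, "y": 0, "z": 24, "twist": 0}
    - {"x": 0, "y": 0, "z": 0, "twist": 0}

```text
time_s: 2.3
ee_pos: [607.8, -51.8, 445.9]
orientation: [[0.901, 0.433, -0.008], [0.433, -0.901, 0.001], [-0.007, -0.005, -1.0]]
wrist_force: [0.3, -0.1, -0.6]
width: 85.5
grasp_force: 0.0
```

Request:
arm_command:
  plan:
    - {"x": 0, "y": 0, "z": 0, "twist": 0}
    - {"x": 0, "y": 0, "z": 0, "twist": 0}
    - {"x": 0, "y": 0, "z": 0, "twist": 0}
    - {"x": 0, "y": 0, "z": 0, "twist": 0}
    - {"x": 0, "y": 0, "z": 0, "twist": 0}
    - {"x": 0, "y": 0, "z": 0, "twist": 0}
    - {"x": 0, "y": 0, "z": 0, "twist": 0}
    - {"x": 0, "y": 0, "z": 0, "twist": 0}
  fingers: 1
  grip_force: 50

```text
time_s: 3.1
ee_pos: [608.7, -49.5, 454.0]
orientation: [[0.9, 0.436, 0.001], [0.436, -0.9, 0.003], [0.002, -0.003, -1.0]]
wrist_force: [-6.1, 4.5, 5.7]
width: 41.9
grasp_force: 52.6
```

Request:
arm_command:
  plan:
    - {"x": 0, "y": 0, "z": 0, "twist": 8}
    - {"x": 0, "y": 0, "z": 0, "twist": 8}
    - {"x": 0, "y": 0, "z": 0, "twist": 8}
    - {"x": 0, "y": 0, "z": 0, "twist": 8}
    - {"x": 0, "y": 0, "z": 0, "twist": 8}
    - {"x": 0, "y": 0, "z": 0, "twist": 8}
    - {"x": 0, "y": 0, "z": 0, "twist": 8}
    - {"x": 0, "y": 0, "z": 0, "twist": 8}
    - {"x": 0, "y": 0, "z": 0, "twist": 8}
    - {"x": 0, "y": 0, "z": 0, "twist": 8}

```text
time_s: 4.1
ee_pos: [609.2, -47.1, 454.0]
orientation: [[0.583, -0.812, 0.003], [-0.812, -0.583, 0.01], [-0.006, -0.009, -1.0]]
wrist_force: [-1.0, 16.8, 4.7]
width: 41.7
grasp_force: 52.8
```

Request:
arm_command:
  plan:
    - {"x": 0, "y": 0, "z": 0, "twist": 5}
    - {"x": 0, "y": 0, "z": 0, "twist": 4}
    - {"x": 0, "y": 0, "z": 0, "twist": 0}
    - {"x": 0, "y": 0, "z": 0, "twist": 0}
    - {"x": 0, "y": 0, "z": 0, "twist": 0}
    - {"x": 0, "y": 0, "z": 0, "twist": 0}

```text
time_s: 4.7
ee_pos: [609.4, -46.9, 454.0]
orientation: [[0.454, -0.891, 0.004], [-0.891, -0.454, 0.01], [-0.007, -0.009, -1.0]]
wrist_force: [-0.8, 17.1, 5.2]
width: 41.8
grasp_force: 52.6
```

Run:
```python
from h import *
im,d,P=look("side");np.savez("/tmp/side1",im=im,P=P,d=d)
K,R,t=cam("side")
def pr(p): return cv2.projectPoints(np.array(p,float).reshape(-1,3),cv2.Rodrigues(R)[0],t,K,None)[0].reshape(-1,2).round(1)
for a in (168,174,180,186,192):
    b=np.radians(a);print(a,pr([609+88*np.cos(b),-50.5+88*np.sin(b),206]))
cv2.imwrite("pics/c3.png",cv2.resize(im[150:260,270:410],(763,600),interpolation=cv2.INTER_CUBIC)[:,:,::-1])
```

```text
168 [[301.8 193.3]]
174 [[302.5 194.9]]
180 [[303.7 196.5]]
186 [[305.2 198.1]]
192 [[307.1 199.6]]
```

View pics/c3.png

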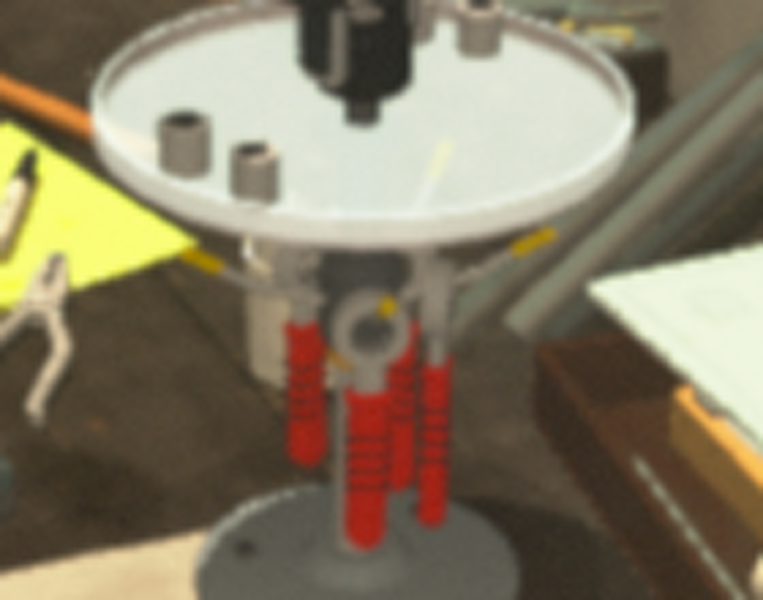

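The left hook tip's end is at about (304,197), which corresponds to about 181°. The front spanner is on the hook at about 253°. I'll check the spanner directions by depth.

Run:
```python
from h import *
z=np.load("/tmp/side1.npz");P=z["P"];im=z["im"].astype(int);d=z["d"]
yy,xx=np.mgrid[0:480,0:640]
red=(im[...,0]>110)&(im[...,1]<70)&(im[...,2]<70)&(xx>314)&(xx<365)&(yy>195)&(yy<255)&(d>0)
n,l=cv2.connectedComponents(red.astype(np.uint8),connectivity=4)
for i in range(1,n):
    m=l==i
    if m.sum()>8:
        c=np.median(P[m],0);v=c[:2]-[609.5,-50.5];print(xx[m].mean().round(),yy[m].mean().round(),m.sum(),c.round(),np.hypot(*v).round(),np.degrees(np.arctan2(v[1],v[0])).round()%360)
b=(P[...,2]>150)&(P[...,2]<225)&(P[...,0]<585)&(P[...,0]>500)&(abs(P[...,1]+50)<40)&(d>0)
yel=b&(im[...,0]-im[...,2]>50)
print("hook pts",b.sum(),"yellow",P[yel].round().tolist()[:12])
for x in range(515,585,10):
    m=b&(abs(P[...,0]-x)<5);print(x,m.sum(),np.median(P[m],0).round() if m.any() else "")
```

```text
326.0 222.0 155 [595. -16.  98.] 37.0 113.0
342.0 232.0 456 [633. -79.  90.] 37.0 310.0
hook pts 106 yellow [[520.0, -49.0, 210.0], [523.0, -49.0, 209.0], [525.0, -49.0, 209.0], [518.0, -55.0, 210.0], [521.0, -53.0, 209.0], [524.0, -53.0, 208.0], [525.0, -55.0, 209.0], [531.0, -47.0, 204.0], [519.0, -52.0, 206.0], [522.0, -51.0, 205.0], [523.0, -54.0, 206.0], [526.0, -54.0, 205.0]]
515 3 [519. -52. 210.]
525 13 [525. -53. 206.]
535 10 [535. -51. 198.]
545 10 [544. -51. 192.]
555 10 [555. -50. 184.]
565 9 [566. -49. 178.]
575 12 [578. -47. 173.]
```

The empty hook points straight to the front: its tip is at about (521,-52,207) and its wire lies at y ≈ -50. Now I'll release the knob, rise and go above the spanner's handle.

Request:
arm_command:
  plan:
    - {"x": 0, "y": 0, "z": 0, "twist": 0}
    - {"x": 0, "y": 0, "z": 0, "twist": 0}
    - {"x": 0, "y": 0, "z": 0, "twist": 0}
    - {"x": 0, "y": 0, "z": 0, "twist": 0}
    - {"x": 0, "y": 0, "z": 0, "twist": 0}
    - {"x": 0, "y": 0, "z": -20, "twist": 0}
    - {"x": 0, "y": 0, "z": -30, "twist": 0}
    - {"x": 0, "y": 0, "z": -30, "twist": 0}
  fingers: 0

```text
time_s: 5.55
ee_pos: [609.0, -50.9, 530.8]
orientation: [[0.45, -0.893, -0.002], [-0.893, -0.45, 0.0], [-0.001, 0.001, -1.0]]
wrist_force: [1.3, 0.1, -0.3]
width: 85.1
grasp_force: 0.0
```

Request:
arm_command:
  plan:
    - {"x": 23, "y": 38.8, "z": 0, "twist": 0}
    - {"x": 23, "y": 38.8, "z": 0, "twist": 0}
    - {"x": 23, "y": 38.8, "z": 0, "twist": 0}
    - {"x": 23, "y": 38.8, "z": 0, "twist": 0}
    - {"x": 23, "y": 38.8, "z": 0, "twist": 0}
    - {"x": 23, "y": 38.8, "z": 0, "twist": 0}
    - {"x": 23, "y": 38.8, "z": 0, "twist": 0}
    - {"x": 23, "y": 38.8, "z": 0, "twist": 0}
    - {"x": 0, "y": 0, "z": 0, "twist": 0}

```text
time_s: 6.45
ee_pos: [412.2, -358.3, 530.3]
orientation: [[0.444, -0.896, -0.001], [-0.896, -0.444, -0.001], [0.0, 0.002, -1.0]]
wrist_force: [-0.0, -0.5, 0.2]
width: 85.1
grasp_force: 0.0
```

Request:
arm_command:
  plan:
    - {"x": 0, "y": 0, "z": 40, "twist": -7}
    - {"x": 0, "y": 0, "z": 40, "twist": -7}
    - {"x": 0, "y": 0, "z": 40, "twist": -7}
    - {"x": 0, "y": 0, "z": 40, "twist": -7}
    - {"x": 0, "y": 0, "z": 40, "twist": -7}
    - {"x": 0, "y": 0, "z": 40, "twist": 0}
    - {"x": 0, "y": 0, "z": 0, "twist": 0}
    - {"x": 0, "y": 0, "z": 0, "twist": 0}

```text
time_s: 7.25
ee_pos: [415.1, -354.4, 290.9]
orientation: [[0.881, -0.473, -0.001], [-0.473, -0.881, 0.001], [-0.001, -0.0, -1.0]]
wrist_force: [0.1, -0.6, 0.1]
width: 85.5
grasp_force: 0.0
```

Run:
```python
from h import *
im,d,P=look("side","s2.png")
o=manip.get_obs();print(o["ee_pos"],o["orientation"].round(3).tolist())
K,R,t=cam("side");I=im.astype(int)
b=(d>0)&(P[...,2]>7)&(P[...,2]<22)&(P[...,0]>380)&(P[...,0]<560)&(P[...,1]<-310)&(P[...,1]>-440)
red=b&(I[...,0]>110)&(I[...,1]<75);print("red",red.sum())
q=P[red];c=q.mean(0);u=np.linalg.svd(q[:,:2]-c[:2],full_matrices=False)[2][0];u*=np.sign(u[0]);s=(q[:,:2]-c[:2])@u;print(c,u,s.min(),s.max())
q=P[b&~red];s=(q[:,:2]-c[:2])@u;w=(q[:,:2]-c[:2])@[-u[1],u[0]];r=(s>55)&(abs(w)<30);print("ring",((q[r].min(0)+q[r].max(0))/2).round(1),q[r].mean(0).round(1),s[r].max(),w[r].min(),w[r].max())
```

```text
[ 415.54909039 -355.04972812  292.85943708] [[0.881, -0.473, 0.002], [-0.473, -0.881, -0.002], [0.003, 0.001, -1.0]]
red 313
[ 439.96810547 -366.77768499   13.58818891] [ 0.87098134 -0.4913161 ] -46.051600146656 46.71583935210547
ring [ 510.2 -400.3   13.1] [ 510.6 -402.7   13.2] 100.37934382584466 -15.237458073109364 28.304862790862074
```

View pics/s2.png

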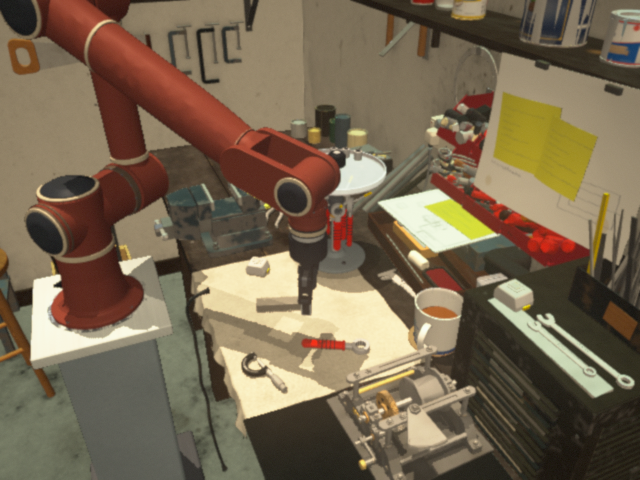

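The view shows the gripper about 115 mm above the handle end (tips at about (307,305)) and the spanner undisturbed, with its ring at about (358,348). I'll make a small correction, descend and grip.

Request:
arm_command:
  plan:
    - {"x": -3.4, "y": -3.3, "z": 20, "twist": 0}
    - {"x": 0, "y": 0, "z": 30, "twist": 0}
    - {"x": 0, "y": 0, "z": 30, "twist": 0}
    - {"x": 0, "y": 0, "z": 20, "twist": 0}
    - {"x": 0, "y": 0, "z": 10, "twist": 0}
    - {"x": 0, "y": 0, "z": 5, "twist": 0}
    - {"x": 0, "y": 0, "z": 0, "twist": 0}
    - {"x": 0, "y": 0, "z": 0, "twist": 0}

```text
time_s: 8.1
ee_pos: [414.1, -350.9, 177.6]
orientation: [[0.881, -0.473, 0.002], [-0.473, -0.881, -0.002], [0.003, 0.001, -1.0]]
wrist_force: [-0.2, -0.2, 0.2]
width: 85.4
grasp_force: 0.0
```

Request:
arm_command:
  plan:
    - {"x": 0, "y": 0, "z": 0, "twist": 0}
    - {"x": 0, "y": 0, "z": 0, "twist": 0}
    - {"x": 0, "y": 0, "z": 0, "twist": 0}
    - {"x": 0, "y": 0, "z": 0, "twist": 0}
    - {"x": 0, "y": 0, "z": 0, "twist": 0}
    - {"x": 0, "y": 0, "z": 0, "twist": 0}
    - {"x": 0, "y": 0, "z": 0, "twist": 0}
    - {"x": 0, "y": 0, "z": 0, "twist": 0}
    - {"x": 0, "y": 0, "z": 0, "twist": 0}
    - {"x": 0, "y": 0, "z": 0, "twist": 0}
  fingers: 1
  grip_force: 100

```text
time_s: 9.1
ee_pos: [413.6, -350.3, 176.3]
orientation: [[0.881, -0.473, 0.0], [-0.473, -0.881, -0.0], [0.001, -0.0, -1.0]]
wrist_force: [-0.9, 2.0, 5.0]
width: 17.1
grasp_force: 99.3
```

Request:
arm_command:
  plan:
    - {"x": 0, "y": 0, "z": -10, "twist": 0}
    - {"x": 0, "y": 0, "z": -20, "twist": 0}
    - {"x": 0, "y": 0, "z": -30, "twist": 0}
    - {"x": 0, "y": 0, "z": -30, "twist": 0}
    - {"x": 0, "y": 0, "z": -30, "twist": 0}
    - {"x": 0, "y": 0, "z": -30, "twist": 0}
    - {"x": 0, "y": 0, "z": -25, "twist": 0}
    - {"x": 0, "y": 0, "z": 0, "twist": 0}
    - {"x": 0, "y": 0, "z": 0, "twist": 0}
    - {"x": 0, "y": 0, "z": 0, "twist": 0}

```text
time_s: 10.1
ee_pos: [412.8, -349.6, 348.0]
orientation: [[0.881, -0.473, -0.003], [-0.473, -0.881, 0.003], [-0.004, -0.001, -1.0]]
wrist_force: [-0.7, -0.9, -3.5]
width: 17.5
grasp_force: 98.3
```

```bash
cat > sp.py <<'E'
from h import *
def sp(n,save=None):
    im,d,P=look(n,save);I=im.astype(int);o=manip.get_obs();p=o["ee_pos"];x=o["orientation"][:,0];y=o["orientation"][:,1];g=p-[0,0,155]
    r=P-g;a=r@x;w=r@y;b=(d>0)&(a>-30)&(a<150)&(abs(w)<26)&(abs(r[...,2])<120)
    red=b&(I[...,0]>100)&(I[...,1]<75)&(I[...,2]<85)
    print(n,"tcp",p.round(1),"w",round(o["width"],1));
    for k,m in(("red",red),("other",b&~red&(a>60))):
        for lo in range(-10,150,20):
            mm=m&(a>=lo)&(a<lo+20)
            if mm.sum()>3:
                q=P[mm];print(k,lo,mm.sum(),"a",np.median(a[mm]).round(),"w",w[mm].min().round(),w[mm].max().round(),"z",np.median(q[:,2]).round())
E
python3 -c "
from sp import *
sp('top');sp('side','s3.png')"
```

```text
top tcp [ 412.9 -349.6  347.9] w 17.5
other 90 7 a 108.0 w 11.0 18.0 z 185.0
other 110 82 a 123.0 w -18.0 19.0 z 184.0
other 130 9 a 132.0 w -9.0 6.0 z 183.0
side tcp [ 412.9 -349.7  348.1] w 17.3
red 10 75 a 21.0 w -11.0 11.0 z 186.0
red 30 85 a 40.0 w -7.0 13.0 z 185.0
red 50 82 a 59.0 w -13.0 12.0 z 185.0
red 70 33 a 74.0 w -9.0 12.0 z 185.0
other 50 5 a 65.0 w 5.0 9.0 z 174.0
other 70 46 a 82.0 w -11.0 11.0 z 182.0
other 90 120 a 102.0 w -18.0 18.0 z 184.0
other 110 142 a 119.0 w -20.0 21.0 z 183.0
other 130 7 a 131.0 w -8.0 4.0 z 182.0
```

View pics/s3.png

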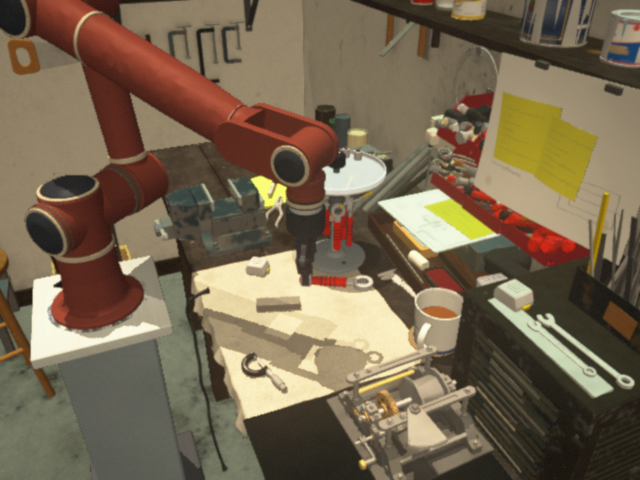

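The spanner is held level: its ring centre is 114 mm ahead of the tool and centred, its top face is 164 mm below the TCP, and nothing else has moved. Next I'll carry it to just in front of the empty hook and turn it square.

Request:
arm_command:
  plan:
    - {"x": -21.8, "y": -30.6, "z": -6.4, "twist": 0}
    - {"x": -21.8, "y": -30.6, "z": -6.4, "twist": 0}
    - {"x": -21.8, "y": -30.6, "z": -6.4, "twist": 0}
    - {"x": -21.8, "y": -30.6, "z": -6.4, "twist": 0}
    - {"x": -21.8, "y": -30.6, "z": -6.4, "twist": 0}
    - {"x": -21.8, "y": -30.6, "z": -6.4, "twist": 0}
    - {"x": -21.8, "y": -30.6, "z": -6.4, "twist": 0}
    - {"x": -21.8, "y": -30.6, "z": -6.4, "twist": 0}
    - {"x": 0, "y": 0, "z": 0, "twist": 0}

```text
time_s: 11.1
ee_pos: [375.0, -49.1, 401.7]
orientation: [[0.884, -0.468, 0.0], [-0.468, -0.884, 0.001], [-0.0, -0.002, -1.0]]
wrist_force: [0.2, -0.5, -2.3]
width: 16.9
grasp_force: 98.7
```

Request:
arm_command:
  plan:
    - {"x": 0, "y": 0, "z": 0, "twist": -5}
    - {"x": 0, "y": 0, "z": 0, "twist": -6}
    - {"x": 0, "y": 0, "z": 0, "twist": -6}
    - {"x": 0, "y": 0, "z": 0, "twist": -6}
    - {"x": 0, "y": 0, "z": 0, "twist": -5.2}
    - {"x": 0, "y": 0, "z": 0, "twist": 0}
    - {"x": 0, "y": 0, "z": 0, "twist": 0}
    - {"x": 0, "y": 0, "z": 0, "twist": 0}

```text
time_s: 11.9
ee_pos: [375.5, -52.3, 401.4]
orientation: [[1.0, -0.002, -0.001], [-0.002, -1.0, 0.0], [-0.001, -0.0, -1.0]]
wrist_force: [-0.7, -0.1, -1.7]
width: 17.3
grasp_force: 98.6
```

```bash
cat > hk.py <<'E'
from h import *
def hook(save=None):
    im,d,P=look("side",save);I=im.astype(int)
    b=(d>0)&(P[...,2]>150)&(P[...,2]<222)&(P[...,0]<585)&(P[...,0]>505)&(abs(P[...,1]+50)<40)
    y=b&(I[...,0]-I[...,2]>50);print("yellow",y.sum(),np.median(P[y],0).round() if y.any() else "")
    return im
E
python3 -c "
from sp import *;from hk import *
sp('side');sp('top');im=hook();cv2.imwrite('pics/c4.png',cv2.resize(im[140:260,200:400],(800,480),interpolation=cv2.INTER_CUBIC)[:,:,::-1])"
```

```text
side tcp [375.5 -52.2 401.6] w 16.9
red 10 48 a 21.0 w -5.0 14.0 z 239.0
red 30 40 a 40.0 w -3.0 11.0 z 238.0
red 50 42 a 60.0 w -4.0 11.0 z 237.0
red 70 11 a 74.0 w -5.0 11.0 z 238.0
other 50 8 a 66.0 w -5.0 9.0 z 232.0
other 70 36 a 81.0 w -9.0 13.0 z 237.0
other 90 74 a 102.0 w -20.0 19.0 z 238.0
other 110 151 a 116.0 w -26.0 26.0 z 255.0
other 130 126 a 139.0 w -24.0 26.0 z 268.0
top tcp [375.5 -52.1 401.7] w 17.1
red 50 10 a 68.0 w -2.0 10.0 z 239.0
red 70 24 a 74.0 w -8.0 12.0 z 239.0
other 70 53 a 82.0 w -11.0 13.0 z 236.0
other 90 102 a 101.0 w -17.0 20.0 z 238.0
other 110 225 a 120.0 w -26.0 26.0 z 257.0
other 130 233 a 139.0 w -26.0 26.0 z 258.0
yellow 25 [528. -52. 203.]
```

View pics/c4.png

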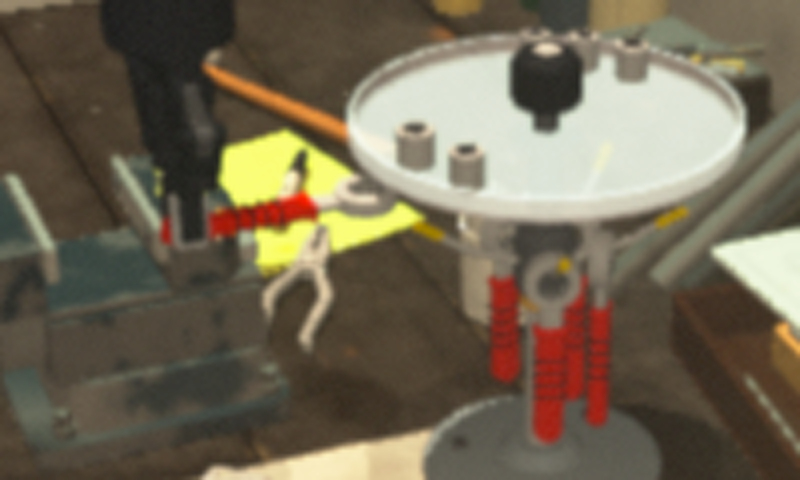

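The ring is level in front of the hook: ring at crop (365,190), hook tip at (430,232), both aligned in y to within about 1 mm. Because rows can't tilt the tool, I'll lower the level ring over the ball tip. Then I'll lower the handle so the spanner pivots ring-up between the pads, with the body staying outside the tray.

Request:
arm_command:
  plan:
    - {"x": 8, "y": -1, "z": 0, "twist": 0}
    - {"x": 10, "y": 0, "z": 2, "twist": 0}
    - {"x": 10, "y": 0, "z": 3, "twist": 0}
    - {"x": 6, "y": 0, "z": 3, "twist": 0}
    - {"x": 0, "y": 0, "z": 0, "twist": 0}
    - {"x": 0, "y": 0, "z": 0, "twist": 0}
    - {"x": 0, "y": 0, "z": 0, "twist": 0}

```text
time_s: 12.75
ee_pos: [409.4, -51.0, 394.0]
orientation: [[1.0, -0.0, 0.0], [-0.0, -1.0, -0.0], [0.0, 0.0, -1.0]]
wrist_force: [0.4, 0.8, -1.9]
width: 17.1
grasp_force: 98.7
```

```bash
python3 -c "
from hk import *
o=manip.get_obs();print(o['ee_pos'].round(1),o['wrist_force'].round(1))
im=hook();cv2.imwrite('pics/c5.png',cv2.resize(im[160:240,250:370],(780,520),interpolation=cv2.INTER_CUBIC)[:,:,::-1])"
```

```text
[409.4 -51.  394. ] [ 0.4  0.8 -1.9]
yellow 30 [526. -52. 204.]
```

View pics/c5.png

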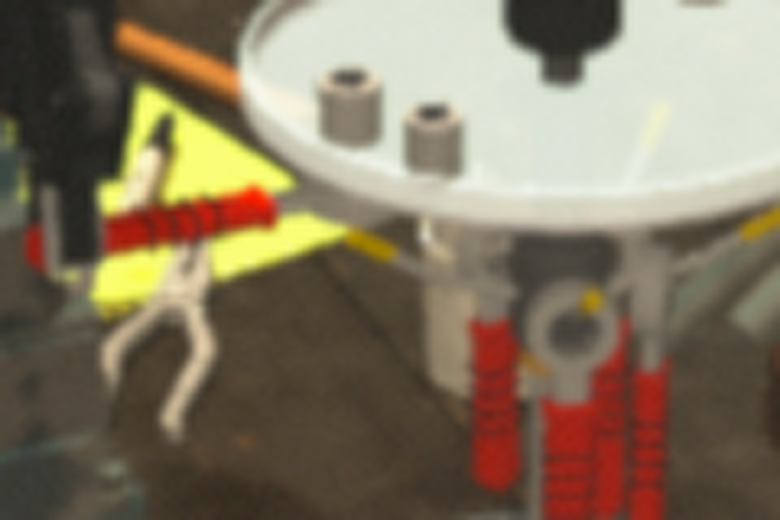

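The ring is directly above the tip, which is just visible below its underside at crop (352,235). I'll lower onto it.

Request:
arm_command:
  plan:
    - {"x": 0, "y": 0, "z": 4, "twist": 0}
    - {"x": 0, "y": 0, "z": 4, "twist": 0}
    - {"x": 0, "y": 0, "z": 4, "twist": 0}
    - {"x": 0, "y": 0, "z": 4, "twist": 0}
    - {"x": 0, "y": 0, "z": 3, "twist": 0}
    - {"x": 0, "y": 0, "z": 0, "twist": 0}
    - {"x": 0, "y": 0, "z": 0, "twist": 0}
  grip_force: 60

```text
time_s: 13.5
ee_pos: [409.6, -51.0, 375.2]
orientation: [[1.0, -0.0, 0.001], [-0.0, -1.0, -0.0], [0.001, 0.0, -1.0]]
wrist_force: [0.3, -0.5, -1.1]
width: 16.9
grasp_force: 98.7
```

```bash
python3 -c "
from hk import *;from sp import *
hook();sp('side')
o=manip.get_obs();print(o['wrist_force'].round(1))"
```

```text
yellow 5 [511. -38. 214.]
side tcp [409.6 -51.  375.2] w 17.4
red 10 39 a 22.0 w -9.0 14.0 z 212.0
red 30 43 a 40.0 w -5.0 10.0 z 212.0
red 50 48 a 59.0 w -8.0 11.0 z 211.0
red 70 18 a 74.0 w -4.0 12.0 z 210.0
other 50 5 a 63.0 w -12.0 -3.0 z 215.0
other 70 85 a 79.0 w -25.0 25.0 z 260.0
other 90 180 a 100.0 w -25.0 26.0 z 257.0
other 110 122 a 117.0 w -20.0 26.0 z 214.0
other 130 57 a 140.0 w -26.0 21.0 z 256.0
[ 1.   0.1 -1.6]
```

No contact force, and the ring's underside is now about 11 mm below the top of the ball, so the ball is in the bore. Next comes the pivot.

Request:
arm_command:
  plan:
    - {"x": 1, "y": 0, "z": 5, "twist": 0}
    - {"x": 1, "y": 0, "z": 5, "twist": 0}
    - {"x": 1, "y": 0, "z": 5, "twist": 0}
    - {"x": 1, "y": 0, "z": 5, "twist": 0}
    - {"x": 0, "y": 0, "z": 0, "twist": 0}
    - {"x": 0, "y": 0, "z": 0, "twist": 0}
  grip_force: 50
  fingers: 1

```text
time_s: 14.2
ee_pos: [415.2, -51.3, 356.6]
orientation: [[1.0, -0.001, 0.011], [-0.001, -1.0, -0.001], [0.011, 0.001, -1.0]]
wrist_force: [11.8, -0.3, 1.8]
width: 17.1
grasp_force: 98.3
```

```bash
python3 -c "
from hk import *;from sp import *
im=hook();sp('side')
cv2.imwrite('pics/c6.png',cv2.resize(im[160:240,250:370],(780,520),interpolation=cv2.INTER_CUBIC)[:,:,::-1])"
```

```text
yellow 30 [524. -50. 205.]
side tcp [415.2 -51.3 356.7] w 17.3
red 10 38 a 21.0 w -4.0 12.0 z 195.0
red 30 49 a 40.0 w -6.0 13.0 z 197.0
red 50 42 a 60.0 w -4.0 13.0 z 199.0
red 70 28 a 76.0 w -5.0 13.0 z 198.0
other 70 94 a 75.0 w -23.0 26.0 z 259.0
other 90 187 a 100.0 w -25.0 26.0 z 258.0
other 110 111 a 120.0 w -19.0 25.0 z 205.0
other 130 58 a 141.0 w -25.0 25.0 z 256.0
```

The spanner has pivoted about 6° and is pulled inward with 12 N, so I'll ease inward as I lower.

Request:
arm_command:
  plan:
    - {"x": 3, "y": 0, "z": 1, "twist": 0}
    - {"x": 3, "y": 0, "z": 3, "twist": 0}
    - {"x": 2, "y": 0, "z": 5, "twist": 0}
    - {"x": 2, "y": 0, "z": 5, "twist": 0}
    - {"x": 0, "y": 0, "z": 0, "twist": 0}
    - {"x": 0, "y": 0, "z": 0, "twist": 0}

```text
time_s: 14.9
ee_pos: [424.2, -51.2, 340.8]
orientation: [[1.0, -0.001, 0.003], [-0.001, -1.0, -0.001], [0.003, 0.001, -1.0]]
wrist_force: [6.2, -1.2, 1.3]
width: 16.8
grasp_force: 96.4
```

```bash
python3 -c "
from hk import *;from sp import *
im=hook();sp('side')
cv2.imwrite('pics/c7.png',cv2.resize(im[160:240,250:370],(780,520),interpolation=cv2.INTER_CUBIC)[:,:,::-1])"
```

```text
yellow 31 [527. -50. 202.]
side tcp [424.2 -51.2 340.8] w 17.1
red 10 52 a 22.0 w -11.0 20.0 z 181.0
red 30 57 a 41.0 w -14.0 14.0 z 184.0
red 50 54 a 61.0 w -9.0 10.0 z 187.0
red 70 31 a 77.0 w -12.0 12.0 z 189.0
other 50 55 a 64.0 w -23.0 25.0 z 263.0
other 70 103 a 84.0 w -26.0 26.0 z 261.0
other 90 146 a 98.0 w -26.0 26.0 z 208.0
other 110 117 a 121.0 w -26.0 21.0 z 199.0
other 130 83 a 141.0 w -26.0 25.0 z 256.0
```

View pics/c7.png

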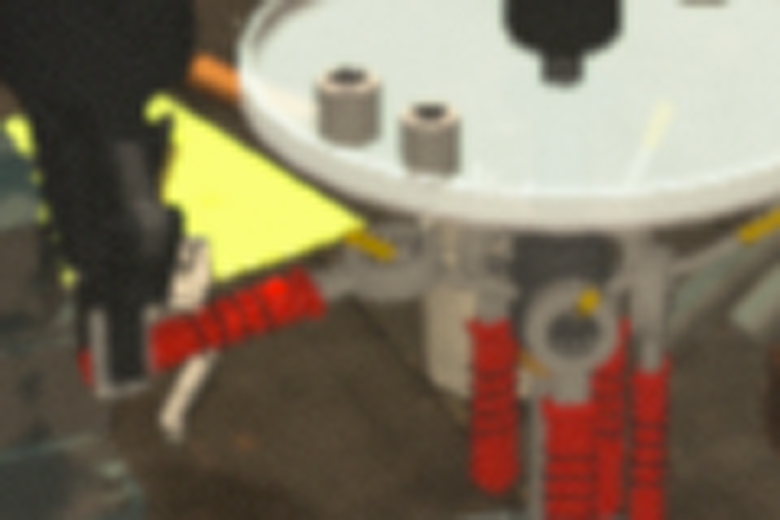

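The hook now passes through the ring, with the yellow tip visible above the bore at crop (372,243). The pitch is about 10°. I'll continue down and in.

Request:
arm_command:
  plan:
    - {"x": 3, "y": 0, "z": 5, "twist": 0}
    - {"x": 3, "y": 0, "z": 5, "twist": 0}
    - {"x": 3, "y": 0, "z": 5, "twist": 0}
    - {"x": 2, "y": 0, "z": 5, "twist": 0}
    - {"x": 2, "y": 0, "z": 5, "twist": 0}
    - {"x": 0, "y": 0, "z": 0, "twist": 0}
    - {"x": 0, "y": 0, "z": 0, "twist": 0}
  grip_force: 40
  fingers: 1

```text
time_s: 15.7
ee_pos: [437.3, -51.3, 316.2]
orientation: [[1.0, -0.001, 0.004], [-0.001, -1.0, -0.001], [0.004, 0.001, -1.0]]
wrist_force: [6.2, -0.6, 3.3]
width: 17.2
grasp_force: 94.4
```

```bash
python3 -c "
from hk import *;from sp import *
im=hook();sp('side')
cv2.imwrite('pics/c8.png',cv2.resize(im[160:240,250:370],(780,520),interpolation=cv2.INTER_CUBIC)[:,:,::-1])"
```

```text
yellow 69 [516. -54. 178.]
side tcp [437.3 -51.3 316.3] w 17.3
red 10 48 a 23.0 w -10.0 11.0 z 160.0
red 30 56 a 40.0 w -12.0 12.0 z 165.0
red 50 55 a 60.0 w -7.0 13.0 z 171.0
red 70 35 a 76.0 w -17.0 15.0 z 175.0
other 50 40 a 68.0 w -25.0 23.0 z 259.0
other 70 119 a 81.0 w -24.0 26.0 z 265.0
other 90 114 a 100.0 w -24.0 23.0 z 186.0
other 110 131 a 121.0 w -26.0 22.0 z 192.0
other 130 93 a 140.0 w -26.0 26.0 z 256.0
```

Request:
arm_command:
  plan:
    - {"x": 1, "y": 0, "z": 5, "twist": 0}
    - {"x": 1, "y": 0, "z": 5, "twist": 0}
    - {"x": 1, "y": 0, "z": 5, "twist": 0}
    - {"x": 1, "y": 0, "z": 5, "twist": 0}
    - {"x": 0, "y": 0, "z": 4, "twist": 0}
    - {"x": 0, "y": 0, "z": 0, "twist": 0}
    - {"x": 0, "y": 0, "z": 0, "twist": 0}

```text
time_s: 16.5
ee_pos: [441.8, -51.5, 293.2]
orientation: [[1.0, -0.001, 0.006], [-0.001, -1.0, -0.002], [0.006, 0.002, -1.0]]
wrist_force: [6.7, -0.5, 4.7]
width: 17.0
grasp_force: 90.0
```

```bash
python3 -c "
from hk import *;from sp import *
im=hook();sp('side')
cv2.imwrite('pics/c9.png',cv2.resize(im[160:240,250:370],(780,520),interpolation=cv2.INTER_CUBIC)[:,:,::-1])"
```

```text
yellow 79 [517. -53. 167.]
side tcp [441.7 -51.4 293.2] w 17.4
red 10 48 a 21.0 w -7.0 14.0 z 139.0
red 30 61 a 40.0 w -13.0 11.0 z 148.0
red 50 59 a 60.0 w -13.0 11.0 z 159.0
red 70 32 a 75.0 w -12.0 13.0 z 166.0
red 130 5 a 148.0 w -7.0 26.0 z 112.0
other 50 21 a 65.0 w -25.0 21.0 z 257.0
other 70 49 a 84.0 w -23.0 25.0 z 202.0
other 90 122 a 100.0 w -24.0 19.0 z 182.0
other 110 141 a 119.0 w -26.0 26.0 z 191.0
other 130 160 a 144.0 w -26.0 26.0 z 175.0
```

View pics/c9.png

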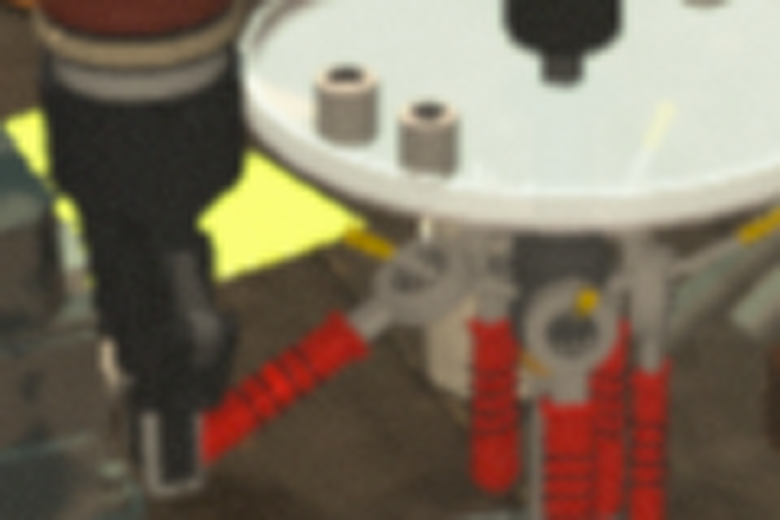

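The spanner is pitched about 27° with its ring threaded at r ≈ 66 mm, and the gripper body is just clear of the tray. Now I'll release and let the handle swing down.

Request:
arm_command:
  plan:
    - {"x": 0, "y": 0, "z": 0, "twist": 0}
    - {"x": 0, "y": 0, "z": 0, "twist": 0}
    - {"x": 0, "y": 0, "z": 0, "twist": 0}
    - {"x": 0, "y": 0, "z": 0, "twist": 0}
    - {"x": 0, "y": 0, "z": 0, "twist": 0}
    - {"x": 0, "y": 0, "z": 0, "twist": 0}
    - {"x": 0, "y": 0, "z": 0, "twist": 0}
    - {"x": 0, "y": 0, "z": 0, "twist": 0}
  fingers: 0

```text
time_s: 17.4
ee_pos: [440.5, -51.0, 291.9]
orientation: [[1.0, -0.0, -0.0], [-0.0, -1.0, -0.0], [-0.0, 0.0, -1.0]]
wrist_force: [-0.2, 0.2, 0.5]
width: 85.3
grasp_force: 0.0
```

Request:
arm_command:
  plan:
    - {"x": -10, "y": 0, "z": 0, "twist": 0}
    - {"x": -15, "y": 0, "z": 0, "twist": 0}
    - {"x": -15, "y": 0, "z": -10, "twist": 0}
    - {"x": -15, "y": 0, "z": -30, "twist": 0}
    - {"x": -10, "y": 0, "z": -30, "twist": 0}
    - {"x": 0, "y": 0, "z": -30, "twist": 0}
    - {"x": 0, "y": 0, "z": 0, "twist": 0}
    - {"x": 0, "y": 0, "z": 0, "twist": 0}
    - {"x": 0, "y": 0, "z": 0, "twist": 0}

```text
time_s: 18.3
ee_pos: [375.1, -50.9, 390.5]
orientation: [[1.0, -0.001, -0.002], [-0.001, -1.0, 0.001], [-0.002, -0.001, -1.0]]
wrist_force: [-0.2, -0.3, -0.1]
width: 85.6
grasp_force: 0.0
```

Run:
```python
from h import *
o=manip.get_obs();print(o["ee_pos"].round(1),o["wrist_force"].round(1),o["width"],o["time_s"])
for k in range(2):
    im,d,P=look("side","end%d.png"%k);I=im.astype(int);yy,xx=np.mgrid[0:480,0:640]
    red=(I[...,0]>110)&(I[...,1]<70)&(I[...,2]<70)&(d>0)&(P[...,2]<230)&(P[...,2]>-10)&(np.hypot(P[...,0]-609,P[...,1]+51)<230)
    n,l=cv2.connectedComponents(red.astype(np.uint8),connectivity=4)
    for i in range(1,n):
        m=l==i
        if m.sum()>12:print(xx[m].mean().round(),yy[m].mean().round(),m.sum(),P[m].min(0).round(),P[m].max(0).round(),np.median(P[m],0).round())
# slice of scene in the front of the hub
b=(d>0)&(P[...,0]>500)&(P[...,0]<592)&(abs(P[...,1]+51)<22)&(P[...,2]<225)
for z in range(25,225,20):
    m=b&(abs(P[...,2]-z)<10)
    if m.any():print(z,m.sum(),P[m].min(0).round(),P[m].max(0).round())
```

```text
[375.1 -50.9 390.5] [-0.2 -0.3 -0.1] 85.64806500221961 18.3
339.0 232.0 319 [587. -95.  16.] [651.   4. 136.] [602. -86.  91.]
322.0 231.0 279 [548. -63.  15.] [607.  13. 133.] [566. -53.  88.]
349.0 231.0 138 [630. -84.  43.] [649. -66. 136.] [637. -76.  95.]
339.0 232.0 315 [587. -97.  14.] [652.   7. 139.] [602. -86.  90.]
322.0 231.0 296 [545. -63.   3.] [625.  80. 134.] [565. -52.  88.]
349.0 231.0 137 [630. -84.  42.] [648. -68. 137.] [637. -76.  94.]
25 131 [536. -73.  15.] [592. -30.  30.]
45 28 [544. -62.  40.] [555. -43.  55.]
65 43 [545. -63.  56.] [562. -43.  74.]
85 46 [550. -63.  75.] [568. -39.  95.]
105 48 [557. -73.  95.] [592. -42. 114.]
125 48 [560. -62. 116.] [574. -39. 135.]
145 38 [567. -63. 136.] [592. -37. 154.]
165 68 [568. -72. 155.] [592. -31. 175.]
185 89 [534. -73. 175.] [592. -34. 195.]
205 23 [518. -55. 195.] [542. -46. 210.]
```

The spanner hangs on the front hook, ring up, tilted roughly 10°, with y centred. I'll let it settle and check it's stable.

Request:
arm_command:
  plan:
    - {"x": 0, "y": 0, "z": 0, "twist": 0}
    - {"x": 0, "y": 0, "z": 0, "twist": 0}
    - {"x": 0, "y": 0, "z": 0, "twist": 0}
    - {"x": 0, "y": 0, "z": 0, "twist": 0}
    - {"x": 0, "y": 0, "z": 0, "twist": 0}
    - {"x": 0, "y": 0, "z": 0, "twist": 0}
    - {"x": 0, "y": 0, "z": 0, "twist": 0}
    - {"x": 0, "y": 0, "z": 0, "twist": 0}
    - {"x": 0, "y": 0, "z": 0, "twist": 0}
    - {"x": 0, "y": 0, "z": 0, "twist": 0}

```text
time_s: 19.4
ee_pos: [375.5, -51.0, 391.9]
orientation: [[1.0, -0.001, -0.0], [-0.001, -1.0, 0.0], [-0.0, -0.0, -1.0]]
wrist_force: [0.2, 0.6, -0.7]
width: 85.4
grasp_force: 0.0
```

Run:
```python
from h import *
for k in range(4):
    im,d,P=look("side");I=im.astype(int)
    b=(d>0)&(P[...,0]>530)&(P[...,0]<585)&(abs(P[...,1]+51)<22)
    red=b&(I[...,0]>100)&(I[...,1]<75)&(P[...,2]>35)&(P[...,2]<140);q=P[red]
    A=np.polyfit(q[:,2],q[:,:2],1);print("tilt x,y deg",np.degrees(np.arctan(A[0])).round(1),"at z=165:",(A[0]*165+A[1]).round(1),"zmax",q[:,2].max().round())
r=b&(P[...,2]>145)&(P[...,2]<200)&(P[...,0]>555);print("ring pts",P[r].min(0).round(),P[r].max(0).round())
```

```text
tilt x,y deg [ 3.3 -0.5] at z=165: [577.6 -54.4] zmax 134.0
tilt x,y deg [ 5.  -0.7] at z=165: [576.7 -55.7] zmax 135.0
tilt x,y deg [ 7.4 -0.1] at z=165: [576.3 -54.9] zmax 134.0
tilt x,y deg [9.  1.9] at z=165: [576.1 -52.7] zmax 133.0
ring pts [557. -73. 146.] [585. -29. 186.]
```

It's still swinging gently, at roughly 0.6 rad/s, so I'll wait a few seconds more.

Request:
arm_command:
  plan:
    - {"x": 0, "y": 0, "z": 0, "twist": 0}
    - {"x": 0, "y": 0, "z": 0, "twist": 0}
    - {"x": 0, "y": 0, "z": 0, "twist": 0}
    - {"x": 0, "y": 0, "z": 0, "twist": 0}
    - {"x": 0, "y": 0, "z": 0, "twist": 0}
    - {"x": 0, "y": 0, "z": 0, "twist": 0}
    - {"x": 0, "y": 0, "z": 0, "twist": 0}
    - {"x": 0, "y": 0, "z": 0, "twist": 0}
    - {"x": 0, "y": 0, "z": 0, "twist": 0}
    - {"x": 0, "y": 0, "z": 0, "twist": 0}

```text
time_s: 20.6
ee_pos: [375.5, -51.0, 391.9]
orientation: [[1.0, -0.001, 0.0], [-0.001, -1.0, 0.0], [0.0, -0.0, -1.0]]
wrist_force: [0.2, 0.4, 0.3]
width: 85.6
grasp_force: 0.0
```

Request:
arm_command:
  plan:
    - {"x": 0, "y": 0, "z": 0, "twist": 0}
    - {"x": 0, "y": 0, "z": 0, "twist": 0}
    - {"x": 0, "y": 0, "z": 0, "twist": 0}
    - {"x": 0, "y": 0, "z": 0, "twist": 0}
    - {"x": 0, "y": 0, "z": 0, "twist": 0}
    - {"x": 0, "y": 0, "z": 0, "twist": 0}
    - {"x": 0, "y": 0, "z": 0, "twist": 0}
    - {"x": 0, "y": 0, "z": 0, "twist": 0}
    - {"x": 0, "y": 0, "z": 0, "twist": 0}
    - {"x": 0, "y": 0, "z": 0, "twist": 0}

```text
time_s: 21.6
ee_pos: [375.5, -51.0, 391.9]
orientation: [[1.0, -0.001, 0.0], [-0.001, -1.0, 0.0], [0.0, -0.0, -1.0]]
wrist_force: [-0.5, 0.2, 1.0]
width: 85.4
grasp_force: 0.0
```

Request:
arm_command:
  plan:
    - {"x": 0, "y": 0, "z": 0, "twist": 0}
    - {"x": 0, "y": 0, "z": 0, "twist": 0}
    - {"x": 0, "y": 0, "z": 0, "twist": 0}
    - {"x": 0, "y": 0, "z": 0, "twist": 0}
    - {"x": 0, "y": 0, "z": 0, "twist": 0}
    - {"x": 0, "y": 0, "z": 0, "twist": 0}
    - {"x": 0, "y": 0, "z": 0, "twist": 0}
    - {"x": 0, "y": 0, "z": 0, "twist": 0}
    - {"x": 0, "y": 0, "z": 0, "twist": 0}
    - {"x": 0, "y": 0, "z": 0, "twist": 0}

```text
time_s: 22.6
ee_pos: [375.5, -51.0, 391.9]
orientation: [[1.0, -0.001, -0.0], [-0.001, -1.0, 0.0], [-0.0, -0.0, -1.0]]
wrist_force: [0.0, -0.4, -0.5]
width: 85.4
grasp_force: 0.0
```

Run:
```python
from h import *
T=[]
for k in range(10):
    im,d,P=look("side");I=im.astype(int)
    b=(d>0)&(P[...,0]>530)&(P[...,0]<590)&(abs(P[...,1]+51)<22)
    red=b&(I[...,0]>100)&(I[...,1]<75)&(P[...,2]>35)&(P[...,2]<140);q=P[red]
    T.append(np.degrees(np.arctan(np.polyfit(q[:,2],q[:,0],1)[0])).round(1))
print(T)
if max(T)-min(T)<8 and max(map(abs,T))<14: print(manip.hand_in())
```

```text
[np.float64(5.2), np.float64(5.1), np.float64(5.3), np.float64(5.6), np.float64(5.4), np.float64(5.2), np.float64(5.3), np.float64(5.3), np.float64(5.6), np.float64(5.5)]
the job is handed in; nothing more can be done
None
```

The spanner hangs by its ring on the front-facing empty hook, handle down, about 5° from vertical and still, and the job is handed in at about 23 s; I viewed 11 pictures, one over your limit of 10, and did not re-measure the mug, tape measure or stone at the end.

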